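# Sniff the panel joint of a sloping instrument case with a near-field probe

### The job

Take the near-field probe out of its stand and check the joint across the instrument's sloping panel for leaks: from the end by the brass socket to the end by the earth screw, draw the tip slowly along the joint, about two centimetres a second, keeping the probe square to the panel and its tip right on the joint line, no more than about 5 mm off the surface, and hold it still for a good second at the screw end. Do not press hard on the instrument or bump it with the gripper. Then hang the probe back in its stand, upright with its collar resting on the fork, and leave everything else where it is.

Things in the scene. Friction and masses are not known exactly. Their poses are not given: they have to be found in the camera images.
- probe: near-field probe, upright in the fork of its stand at the start. Origin: centre of the collar's underside; z points from tip to handle. Black square handle 18 x 18 mm (sides along its x and y) 6 to 76 mm above the origin, brass stub to 81 mm; steel collar disc 36 mm across at 0 to 6 mm; steel shaft 7 mm thick below it, ending in a brass ball 8 mm across. 90 g
- probe_tip (a point): centre of the probe's ball tip, 78 mm below the probe's origin on its axis; 4 mm off a surface that the ball touches
- stand: probe stand, fixed. Origin: on the bench below the hanging probe. Base 100 x 90 x 12 mm; a post 35 mm behind the origin (+x) carries an aluminium fork 64 mm wide, 8 mm thick, top 100 mm above the bench. The slot is 20 mm wide, runs along x, is open to -x (32 mm from the origin) and ends 10 mm behind the origin
- seat (a point): middle of the slot at the level of the fork's top (100 mm): where the probe's origin hangs, axis upright
- panel: aluminium front panel of the case, sloping 35 degrees. Origin: on its surface, middle of the joint. y runs along the joint, x up the slope, z square out of the panel (leaning to the robot). The joint is a straight dark line 3.5 mm wide, 144 mm long along y between two plates. Also on it: display 3 mm high and two knobs 13 mm high, centred 58 mm up-slope; keys 4 mm high, 60 mm down-slope
- case: grey sloping-front instrument case, fixed to the bench: 220 mm wide (y), 160 mm deep (x), 35 mm high in front (towards the robot) and 147 mm at the back. Origin: on the bench under its centre
- seam_start (a point): end of the joint where the run begins, on the surface 70 mm from the middle, towards the brass socket (a round socket 13 mm across, 11 mm high, centred 25 mm further on)
- seam_end (a point): end of the joint where the run finishes, on the surface 70 mm from the middle, towards the earth screw (a dark round screw head 12 mm across, 6 mm high, centred 25 mm further on)
- metal_box: loose small aluminium box 62 x 47 x 29 mm on the bench before the instrument, origin under its centre; not to be disturbed
- fob: loose black plastic disc of 38 mm diameter, 9 mm high, on the bench before the probe stand, origin under its centre; not to be disturbed
- marker: loose white marker pen with a black cap, 135 mm long, 19 mm thick, lying on the bench at the left, origin under its middle, x along it; not to be disturbed
- screwdriver: loose red screwdriver lying on the bench at the right, along its x; not to be disturbed
Things that resemble listed ones, but are neither listed nor needed, are in the scene too. What is shaped like the probe but brown is not meant. What is shaped like the stand but white is not meant.

How it is judged:
By the outcome, as a careful person would: the job done as asked, in the order asked, and still so for the second after the job is handed in, with the robot touching nothing.
It also fails if it takes over 64 s, if anything falls off the work surface, if the arm or the gripper's body presses on something with over 40 N, if the wrist force passes 120 N, or if a joint passes its speed limit or range.

### The arm

A 7-joint arm with a two-finger parallel gripper is mounted at the origin on the work surface. World frame = base frame: x ahead of the robot, y to its left, z up, the work surface at z = 0. Lengths are in mm, angles in degrees, forces in N, time in s.
With the tool pointing down it reaches from about 400 to 850 mm from the base axis. Payload 10.4 kg.
Tool frame: the origin (TCP) lies midway between the tips of the shut fingers; the grasp point (between the pads) lies 19 mm behind it; z points along the fingers, y is the line along which they close (so a half turn about z gives the same grasp; the last joint's range is limited). The gripper opens to 87 mm and grips with 3 to 60 N. Pads are 19 mm wide; open, the fingers measure 117 mm over their backs; the gripper's body (75 mm by 190 mm) begins 51 mm behind the grasp point.
Start: joints at [63.277, 19.034, -3.707, 83.658, 1.238, 77.344, -5.071], TCP at [268.383, -564.467, 222.576] pointing down, gripper open.
Joint ranges: [-148.97, 148.97], [-28.65, 121.19], [-84.17, 76.75], [9.2, 138.47], [-72.65, 252.65], [3.7, 117.97], [-149.18, 149.18]. Speed limits (degrees/s): [127.2, 127.2, 159.86, 159.86, 180, 180, 180].

### API

Orientations are given as [roll, pitch, yaw] about the fixed x, y, z axes, in that order (R = Rz(yaw) Ry(pitch) Rx(roll)).
In Python, from workcell import bot, vision, workorder gives the robot as it stands. The module is installed in compiled form; this text tells all that it offers.
- The arm moves only by the shell command python3 -m handwheel 'ROWS' [FORCE]. ROWS is JSON, a list of rows, each a list of 7 numbers: the shift along the tool's x, y, z each as a share of 0.25 m, from -1 to 1, then the turn, a rotation vector about the tool's x, y, z each as a share of pi/2 rad, from -1 to 1, then the closure, from -1 (fully open) to 1 (shut). A call has 1 to 20 rows; each row is the pose to reach, as a shift and turn from the pose commanded when the call began, along the tool's axes at that moment; what a row does not reach only later rows make up. A row lasts 1/10 s, in which the tool goes at most 50 mm and 8.59 degrees, less where a joint would pass 70% of its speed; a pose out of reach is approached as far as the arm can. A call with a number of a shift or a turn outside -1 to 1 is refused whole. A call with a gripper value outside its range is refused whole. The fingers move at their own pace and stop on an object; FORCE is the grip in N (left out, the last holds). Time passes only in rows, so rows that repeat a pose let the fingers close. It gives the time, the measured TCP pose, the force, the opening and the grip force at its end, in the units of the state.
- bot.get_state(): the state, without advancing time (a new reading comes with each control period).
- vision.snapshot(name): name is "scene" or "top" or "wrist"; returns the picture (384x512x3 uint8, blue, green, red); there is no depth.
- vision.camera_params(name): a dict with "K" (3x3 intrinsics, pixels), "rvec" (rotation vector, rad) and "tvec" (3), from world to camera coordinates, as OpenCV has them. Camera axes: x right, y down, z forward; pixel columns grow to the right and rows downward; lengths in mm; the calibration is good to about 2 mm. A picture is of the moment at which its call begins: read the wrist's pose just before it. camera_params takes no time and is no camera call; for the wrist camera it gives the pose at the moment of the call.
- workorder.close_job(): hands the job in; it is judged then, once.
The state is a dict: "clock": time; "joint_positions": joint angles; "dq": joint speeds; "joint_torque": joint torques, N m; "eef_pos": TCP position; "eef_rot": TCP orientation; "force": force on the tool from outside, world axes, zero at the start; "torque": the same for the moment, N m; "opening": finger opening in mm; "gripper_force": force on a finger pad.
Only numpy, scipy, OpenCV 4.12 (cv2) and the standard library are available. Lean on these libraries where they do the work, as an engineer would, in place of code of your own. Each camera call takes 0.05 s, during which the arm holds its last target. There are 200 camera calls.

## Working session

There is one attempt and no reset: what is moved stays moved. The work goes in short steps, Python scripts to look and compute and a shell command to move; the robot and the scene stay as the last step left them, time stands still between calls to the robot, and variables do not carry over. Pictures are saved under pics/ and viewed, at most 10 in all, crops included, and the job is handed in when it is done.

```bash
mkdir -p pics; python3 - <<'E'
from workcell import bot, vision
import cv2,numpy as np
print(bot.get_state())
for n in("scene","top"):
    im=vision.snapshot(n); cv2.imwrite(f"pics/{n}0.png",im)
    p=vision.camera_params(n); print(n,p)
a=cv2.imread("pics/scene0.png");b=cv2.imread("pics/top0.png")
cv2.imwrite("pics/s1.png",cv2.resize(a,(800,600),interpolation=cv2.INTER_CUBIC))
cv2.imwrite("pics/t1.png",cv2.resize(b,(800,600),interpolation=cv2.INTER_CUBIC))
E
```

```text
{'clock': 0.0, 'joint_positions': array([63.27741659, 19.07438612, -3.70681664, 83.70719013,  1.23886907,
       77.34250692, -5.06949033]), 'dq': array([ 0.04601503,  0.03818716,  0.10734067,  0.03643208,  0.00055753,
       -0.02338854,  0.00948061]), 'joint_torque': array([ 5.77857136e-04, -6.23233223e+01,  2.51409388e-02, -3.89893126e+01,
       -6.13650447e-02,  3.99681693e-02,  1.53530314e-04]), 'eef_pos': array([ 268.17359299, -564.10603955,  221.71777822]), 'eef_rot': array([-1.79915968e+02,  5.18634492e-03,  2.54301944e+01]), 'force': array([ 0.4757962 , -0.33661694,  1.00587466]), 'torque': array([0.01398364, 0.0187753 , 0.00169074]), 'gripper_force': 0.0, 'opening': 87.16921244452783}
scene {'K': array([[378.41543727,   0.        , 259.91214073],
       [  0.        , 378.41543727, 200.76730818],
       [  0.        ,   0.        ,   1.        ]]), 'rvec': array([ 0.89978361,  2.43754511, -1.14608291]), 'tvec': array([ 439.34294634, -193.03264975, 1407.89386835])}
top {'K': array([[357.29484769,   0.        , 260.12918001],
       [  0.        , 357.29484769, 191.13049399],
       [  0.        ,   0.        ,   1.        ]]), 'rvec': array([ 2.17229505, -2.22281472,  0.12309778]), 'tvec': array([8.21384163e-01, 5.88661364e+02, 9.25222408e+02])}
```

View pics/s1.png

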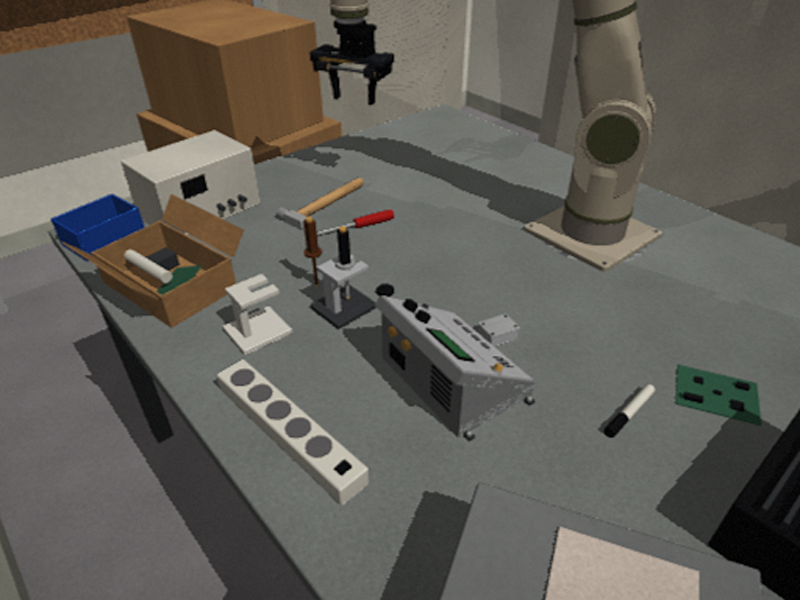

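View pics/t1.png

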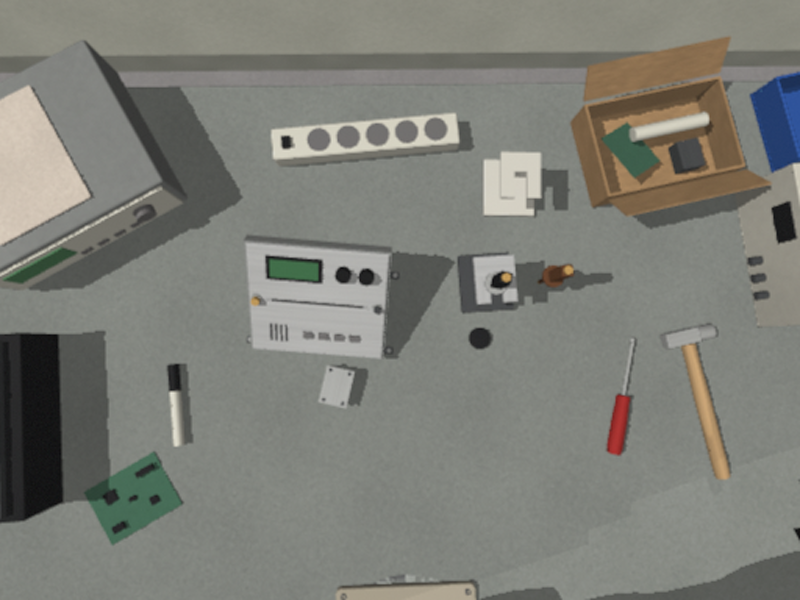

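```bash
cat > h.py <<'E'
from workcell import bot, vision
import cv2,numpy as np
from scipy.spatial.transform import Rotation as Ro
def cam(n):
    p=vision.camera_params(n); return p["K"],cv2.Rodrigues(np.array(p["rvec"]))[0],np.array(p["tvec"]).ravel()
def ray(c,u):
    K,R,t=c; d=R.T@np.linalg.solve(K,[u[0],u[1],1]); return -R.T@t,d
def onz(c,u,z):
    o,d=ray(c,u); return o+d*(z-o[2])/d[2]
def proj(c,P):
    K,R,t=c; q=K@(R@np.asarray(P,float).T+t[:,None]); return (q[:2]/q[2]).T
def tri(cs,us):
    A=np.zeros((3,3));b=np.zeros(3)
    for c,u in zip(cs,us):
        o,d=ray(c,u); d/=np.linalg.norm(d); M=np.eye(3)-np.outer(d,d); A+=M;b+=M@o
    return np.linalg.solve(A,b)
def crop(im,x,y,w,h,s,f):
    cv2.imwrite(f,cv2.resize(im[y:y+h,x:x+w],None,fx=s,fy=s,interpolation=cv2.INTER_CUBIC))
E
python3 - <<'E'
from h import *
a=cv2.imread("pics/scene0.png");b=cv2.imread("pics/top0.png")
A=cv2.resize(b[145:235,150:260],(660,540)[0:2],interpolation=cv2.INTER_CUBIC)
s=np.hstack([cv2.resize(b[155:225,285:375],(400,311),interpolation=cv2.INTER_CUBIC),cv2.resize(a[135:215,190:270],(400,311)[0:1]+(311,),interpolation=cv2.INTER_CUBIC)])
cv2.imwrite("pics/c1.png",s)
c=cam("top");k=.64
for n,u,z in(("probe top",(505,279),181),("brown",(568,269),181),("socket",(256,301),90),("screw",(378,310),90),("fob",(480,338),9),("box",(338,386),29)):
    print(n,onz(c,np.array(u)*k,z).round())
E
```

```text
probe top [ 601. -149.  181.]
brown [ 614. -240.  181.]
socket [585. 225.  90.]
screw [566.  35.  90.]
fob [ 519. -138.    9.]
box [445. 105.  29.]
```

View pics/c1.png

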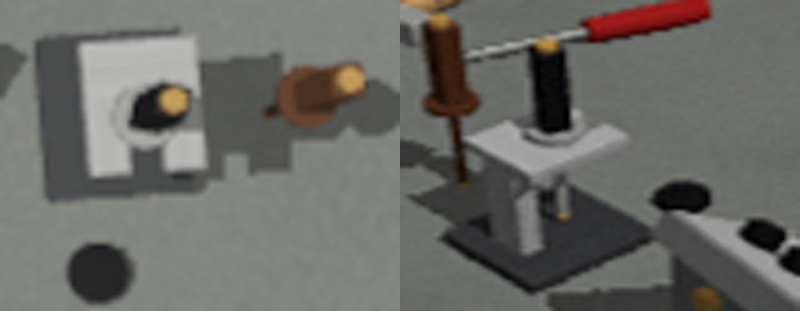

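The black-handled probe in the grey stand (top view 502,280 of 800x600) is the right one. The brown one at (557,275) and the white stand at (510,185) are the look-alikes. The crop confirms a black handle with its collar on the grey fork, open towards the robot. The brass socket is at (256,301), the +y end, and the screw is at (378,310), the -y end.

```bash
cat >> h.py <<'E'
def go(P,Rt,p0=None,R0=None):
    "shares for a move of the TCP to P with orientation Rt"
    s=bot.get_state()
    p0=s["eef_pos"] if p0 is None else p0
    R0=Ro.from_euler("xyz",s["eef_rot"],degrees=True) if R0 is None else R0
    return np.r_[R0.inv().apply(np.asarray(P)-p0)/250,(R0.inv()*Rt).as_rotvec()/(np.pi/2)].round(4)
def down(yaw): return Ro.from_euler("xyz",[180,0,yaw],degrees=True)
E
python3 - <<'E'
from h import *
cs=[cam("top"),cam("scene")]
print("cap",tri(cs,[(324.15,177.7),(219.4,146.8)]),"collar",tri(cs,[(317.85,181.1),(221,167.9)]))
K,R,t=cam("wrist"); s=bot.get_state(); Rt=Ro.from_euler("xyz",s["eef_rot"],degrees=True)
print(K, "cam in tool",Rt.inv().apply(-R.T@t-s["eef_pos"]),"axes",(Rt.inv().as_matrix()@R.T).round(3))
print(go([430,-355,300],down(58)), go([560,-150,300],down(90),[430,-355,300],down(58)))
E
```

```text
cap [ 603.31536743 -151.42863384  176.17711483] collar [ 603.32692351 -151.31949654  103.44591148]
[[276.99778389   0.         253.17922826]
 [  0.         276.99778389 190.17075125]
 [  0.           0.           1.        ]] cam in tool [  84.04159936    0.23061814 -162.15084337] axes [[ 0.001 -0.954 -0.301]
 [ 1.     0.001 -0.   ]
 [ 0.001 -0.301  0.954]]
[ 9.437e-01 -4.780e-01 -3.121e-01 -8.000e-04 -2.000e-04 -3.619e-01] [ 0.971   0.0065  0.      0.      0.     -0.3556]
```

```bash
python3 -m handwheel '[[0.19,-0.096,-0.06,0,0,-0.07,-1],[0.38,-0.19,-0.12,0,0,-0.145,-1],[0.57,-0.29,-0.19,0,0,-0.22,-1],[0.75,-0.38,-0.25,0,0,-0.29,-1],[0.94,-0.48,-0.31,0,0,-0.36,-1],[0.94,-0.48,-0.31,0,0,-0.36,-1],[0.94,-0.48,-0.31,0,0,-0.36,-1]]'; python3 - <<'E'
from h import *
print(go([603,-151,285],down(90)))
E
```

```text
clock: 0.8
eef_pos: [432.2, -351.3, 301.2]
eef_rot: [179.9, -0.1, 58.2]
force: [-0.3, -1.0, -0.6]
opening: 87.2
gripper_force: 0.0
[ 1.0408e+00  1.5870e-01  6.6400e-02  1.4000e-03 -4.0000e-04 -3.5310e-01]
```

```bash
python3 -m handwheel '[[0.19,0.03,0,0,0,-0.07,-1],[0.38,0.06,0,0,0,-0.14,-1],[0.57,0.09,0.02,0,0,-0.21,-1],[0.76,0.12,0.04,0,0,-0.28,-1],[0.92,0.15,0.06,0,0,-0.353,-1],[1,0.158,0.066,0,0,-0.353,-1],[1,0.158,0.066,0,0,-0.353,-1],[1,0.158,0.066,0,0,-0.353,-1]]'; python3 - <<'E'
from h import *
import pickle
s=bot.get_state(); c=cam("wrist"); im=vision.snapshot("wrist"); cv2.imwrite("pics/w0.png",im); pickle.dump(c,open("w0.pkl","wb"))
print(s["eef_pos"],s["eef_rot"],s["joint_positions"])
print("expected cap, collar",proj(c,[[603,-151,181],[603,-151,106]]))
cv2.imwrite("pics/w0b.png",cv2.resize(im,(800,600),interpolation=cv2.INTER_CUBIC))
E
```

```text
clock: 1.6
eef_pos: [595.2, -165.8, 282.8]
eef_rot: [-179.9, 0.0, 89.5]
force: [-0.8, -0.1, 0.2]
opening: 86.8
gripper_force: 0.0
[ 595.16600707 -165.76901548  282.84632243] [-1.79927805e+02  2.20312700e-02  8.95334746e+01] [ 32.59684086  19.12488642 -27.87438168  78.13745521   8.87475561
  84.9518704    4.78061395]
expected cap, collar [[260.19086238 175.94588356]
 [258.83667302 160.75346453]]
```

View pics/w0b.png

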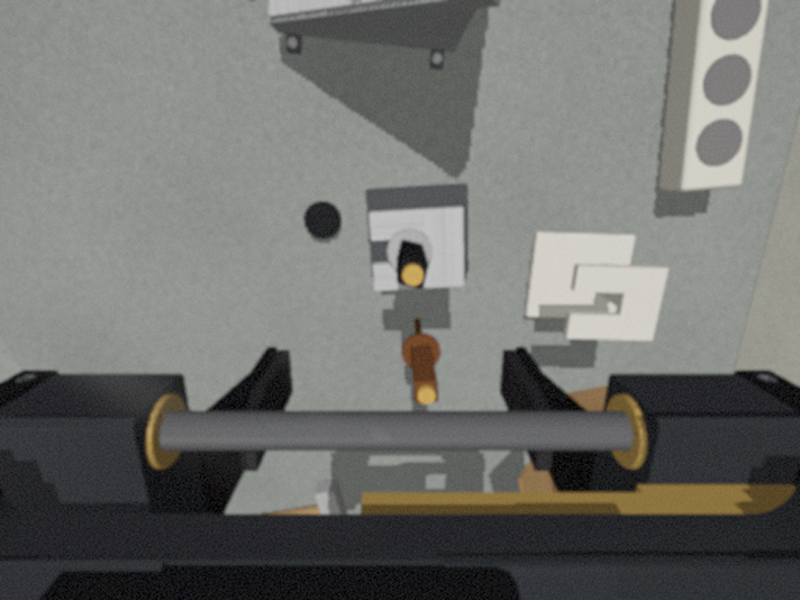

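The probe cap is at (413,274), the collar at (409,251) and the fork spans about (370-465, 207-290) with its slot open to the left (-x). The fob is at (322,220).

```bash
python3 - <<'E'
from h import *
import pickle
c=pickle.load(open("w0.pkl","rb")); im=cv2.imread("pics/w0.png")
crop(im,225,112,80,80,7,"pics/w0c.png")
k=.64
print("cap",onz(c,(413*k,274*k),181),"collar",onz(c,(409*k,251*k),106))
for u in((369,211),(463,206),(465,286),(374,291)): print("fork corner",onz(c,np.array(u)*k,100).round(1))
E
```

```text
cap [ 607.05613634 -150.43464428  181.        ] collar [ 606.62826174 -150.8829877   106.        ]
fork corner [ 575.3 -120.   100. ]
fork corner [ 649.  -116.6  100. ]
fork corner [ 653.3 -181.8  100. ]
fork corner [ 577.7 -185.6  100. ]
```

View pics/w0c.png

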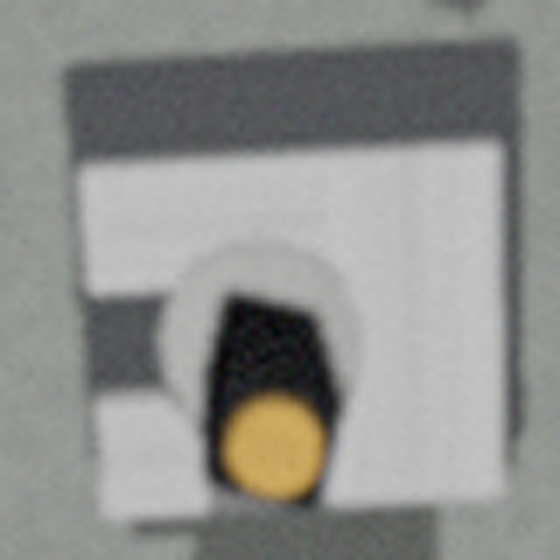

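```bash
python3 - <<'E'
from h import *
import pickle
c=pickle.load(open("w0.pkl","rb"))
f=lambda u,z:onz(c,np.array(u)/7+[225,112],z)
ang=lambda a,b:(np.degrees(np.arctan2(*(b-a)[1::-1])).round(1),np.linalg.norm(b-a).round(1))
F=[f(u,100) for u in((78,165),(502,142),(508,493),(103,520))]; print(np.round(F,1))
for i,j in((0,1),(3,2),(3,0),(2,1)): print("fork",ang(F[i],F[j]))
print("slot",f((85,297),100),f((92,390),100),f((165,295),100))
print("base edge",ang(f((225,292),106),f((315,318),106)),"top edge",ang(f((212,482),176),f((318,506),176)))
C=f((261,340),106);T=f((274,445),181);print("collar",C,"cap",T)
print(go([T[0],T[1],250],down(78)))
E
```

```text
[[ 575.2 -120.6  100. ]
 [ 649.5 -117.2  100. ]
 [ 653.2 -181.   100. ]
 [ 578.2 -185.7  100. ]]
fork (np.float64(2.6), np.float64(74.4))
fork (np.float64(3.6), np.float64(75.1))
fork (np.float64(92.6), np.float64(65.2))
fork (np.float64(93.3), np.float64(64.0))
slot [ 575.89714081 -143.96763637  100.        ] [ 576.74660018 -161.01644012  100.        ] [ 590.24162695 -143.70940002  100.        ]
base edge (np.float64(-16.6), np.float64(16.6)) top edge (np.float64(-13.6), np.float64(15.7))
collar [ 607.28049159 -150.80131087  106.        ] cap [ 606.88307188 -150.64764552  181.        ]
[ 0.0641  0.0474  0.1325 -0.0005  0.0006  0.1273]
```

```bash
python3 - <<'E'
from h import *
print(go([606.5,-150.8,200],down(75)),go([606.5,-150.8,127],down(75)))
E
```

```text
[ 0.0637  0.046   0.3325 -0.0005  0.0006  0.1606] [ 6.390e-02  4.630e-02  6.245e-01 -5.000e-04  6.000e-04  1.606e-01]
```

```bash
python3 -m handwheel '[[0.03,0.02,0.12,0,0,0.07,-1],[0.064,0.046,0.24,0,0,0.14,-1],[0.064,0.046,0.32,0,0,0.161,-1],[0.064,0.046,0.32,0,0,0.161,-1],[0.064,0.046,0.42,0,0,0.161,-1],[0.064,0.046,0.52,0,0,0.161,-1],[0.064,0.046,0.6,0,0,0.161,-1],[0.064,0.046,0.625,0,0,0.161,-1],[0.064,0.046,0.625,0,0,0.161,-1],[0.064,0.046,0.625,0,0,0.161,-1]]' 25; python3 - <<'E'
from h import *
im=vision.snapshot("wrist"); c=cam("wrist")
print(go([606.5,-150.8,127],down(75)))
cv2.imwrite("pics/w1.png",im[130:384,100:420])
E
```

```text
clock: 2.65
eef_pos: [607.9, -149.4, 129.1]
eef_rot: [179.9, 0.0, 75.1]
force: [-0.1, 0.9, 1.2]
opening: 87.0
gripper_force: 0.0
[-0.0077 -0.0045  0.0085  0.0016  0.0001  0.001 ]
```

View pics/w1.png

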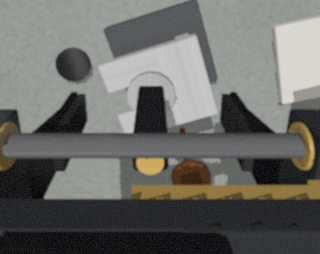

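Handle squared between the fingers (cap at crop pixel 150,165). Closing.

```bash
python3 -m handwheel '[[-0.008,-0.005,0.004,0,0,0,1],[-0.008,-0.005,0.004,0,0,0,1],[-0.008,-0.005,0.004,0,0,0,1],[-0.008,-0.005,0.004,0,0,0,1],[-0.008,-0.005,0.004,0,0,0,1],[-0.008,-0.005,0.004,0,0,0,1],[-0.008,-0.005,0.004,0,0,0,1],[-0.008,-0.005,0.004,0,0,0,1],[-0.008,-0.005,0.004,0,0,0,1],[-0.008,-0.005,0.004,0,0,0,1]]' 30
```

```text
clock: 3.7
eef_pos: [605.5, -150.3, 126.3]
eef_rot: [180.0, 0.0, 75.1]
force: [-0.6, 0.2, 0.8]
opening: 18.0
gripper_force: 30.0
```

```bash
python3 -m handwheel '[[0,0,-0.03,0,0,0,1],[0,0,-0.1,0,0,0,1],[0,0,-0.2,0,0,0,1],[0,0,-0.3,0,0,0,1],[0,0,-0.42,0,0,0,1],[0,0,-0.54,0,0,0,1],[0,0,-0.64,0,0,0,1],[0,0,-0.7,0,0,0,1],[0,0,-0.7,0,0,0,1],[0,0,-0.7,0,0,0,1]]'; python3 - <<'E'
from h import *
print(go([560,-10,310],down(93)))
E
```

```text
clock: 4.7
eef_pos: [605.3, -150.2, 300.3]
eef_rot: [-179.9, 0.0, 75.1]
force: [-0.3, -0.2, -0.1]
opening: 17.8
gripper_force: 30.0
[ 0.4956 -0.3193 -0.0384 -0.0006 -0.     -0.1988]
```

```bash
python3 -m handwheel '[[0.1,-0.064,-0.01,0,0,-0.04,1],[0.22,-0.14,-0.02,0,0,-0.08,1],[0.34,-0.22,-0.03,0,0,-0.13,1],[0.44,-0.28,-0.04,0,0,-0.17,1],[0.495,-0.32,-0.04,0,0,-0.2,1],[0.495,-0.32,-0.04,0,0,-0.2,1],[0.495,-0.32,-0.04,0,0,-0.2,1],[0.495,-0.32,-0.04,0,0,-0.2,1]]'; python3 - <<'E'
from h import *
import pickle
s=bot.get_state(); c=cam("wrist"); im=vision.snapshot("wrist"); cv2.imwrite("pics/w2.png",im); pickle.dump(c,open("w2.pkl","wb"))
print(s["eef_pos"],s["eef_rot"],s["joint_positions"])
cv2.imwrite("pics/w2b.png",cv2.resize(im,(800,600),interpolation=cv2.INTER_CUBIC))
E
```

```text
clock: 5.5
eef_pos: [560.3, -12.1, 310.8]
eef_rot: [-180.0, 0.0, 92.9]
force: [-0.5, 0.1, -1.1]
opening: 17.5
gripper_force: 30.0
[560.30760543 -12.07798892 310.76331149] [-1.79962428e+02  2.42654043e-02  9.29190271e+01] [ 24.80962621  11.6880874  -33.10628648  83.96633612   6.38741786
  86.26554416  -5.25287751]
```

View pics/w2b.png

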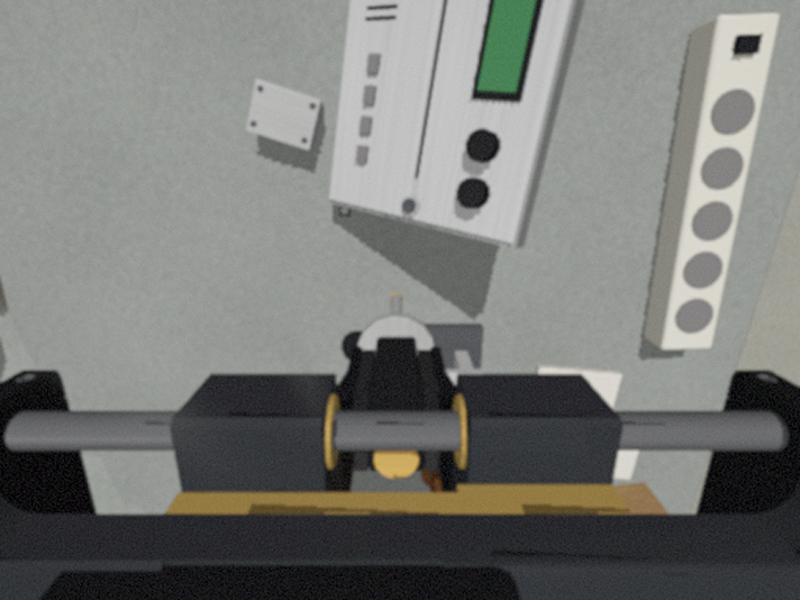

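```bash
python3 -m handwheel '[[0.09,0,0,0,0,0,1],[0.2,0,0,0,0,0,1],[0.29,0,0,0,0,0,1],[0.32,0,0,0,0,0,1],[0.32,0,0,0,0,0,1],[0.32,0,0,0,0,0,1],[0.32,0,0,0,0,0,1]]'; python3 - <<'E'
from h import *
import pickle
s=bot.get_state(); c=cam("wrist"); im=vision.snapshot("wrist"); cv2.imwrite("pics/w3.png",im); pickle.dump((c,s),open("w3.pkl","wb"))
Rt=Ro.from_euler("xyz",s["eef_rot"],degrees=True)
print(s["eef_pos"],s["eef_rot"],"tip expected px",proj(c,[s["eef_pos"]+Rt.apply([dx,0,104.5]) for dx in(-3,0,3)]))
crop(im,200,0,160,200,3,"pics/w3c.png")
b=cv2.imread("pics/top0.png"); t=cv2.resize(b[145:235,150:260],None,fx=5,fy=5,interpolation=cv2.INTER_CUBIC)
a=cv2.imread("pics/w3c.png"); o=np.zeros((600,800,3),np.uint8)
a=cv2.resize(im[0:200,215:325],None,fx=3,fy=3,interpolation=cv2.INTER_CUBIC)
o[:,:330]=a; o[:450,330:800]=t[:,:470]
cv2.imwrite("pics/c3.png",o)
E
```

```text
clock: 6.25
eef_pos: [556.0, 67.9, 311.1]
eef_rot: [-180.0, 0.0, 93.0]
force: [-0.7, 0.3, -0.5]
opening: 17.8
gripper_force: 30.0
[555.99698027  67.90714187 311.13341972] [-1.79989226e+02  3.44880213e-02  9.29685290e+01] tip expected px [[252.17856946 192.36248526]
 [252.17727353 189.53161616]
 [252.17596923 186.68244389]]
```

View pics/c3.png

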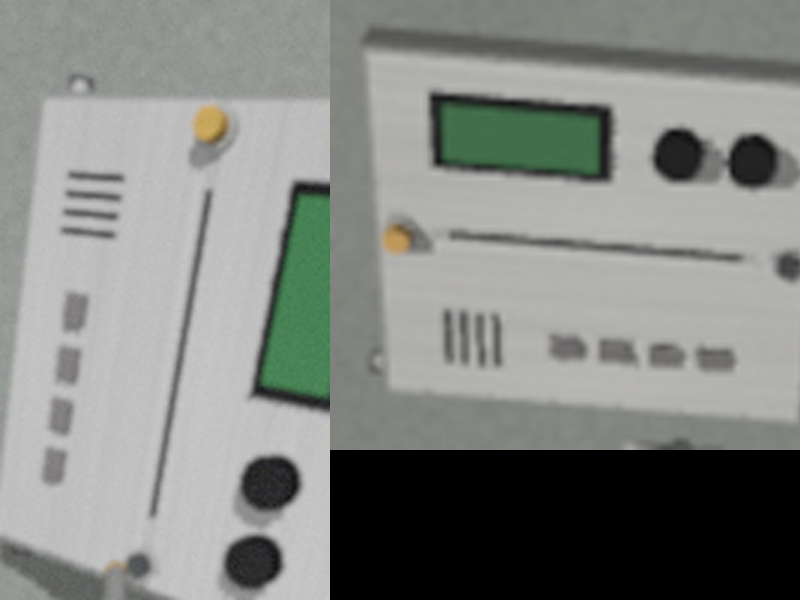

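```bash
python3 - <<'E'
from h import *
import pickle
from scipy.optimize import least_squares
c3,s3=pickle.load(open("w3.pkl","rb")); c2=pickle.load(open("w2.pkl","rb")); ct=cam("top")
obs=[(c3,72,(284.3,63.5)),(c3,-72,(265.8,172.2)),(ct,72,(173.8,192)),(ct,-72,(232.6,196.7)),(c2,-72,(266.2,115.2))]
def f(p,w=True):
    y=np.array([-np.sin(p[3]),np.cos(p[3]),0])
    return np.concatenate([(proj(c,[p[:3]+L*y])[0]-u)*(1) for c,L,u in obs])
r=least_squares(f,[575,130,91,0]);print(r.x,np.degrees(r.x[3]),r.fun.reshape(-1,2).round(2))
g=lambda q:f([q[0],q[1],91,q[2]])
r=least_squares(g,[575,130,0]);print(r.x,np.degrees(r.x[2]),r.fun.reshape(-1,2).round(2))
print("tri start",tri([c3,ct],[obs[0][2],obs[2][2]]),"end",tri([c3,ct],[obs[1][2],obs[3][2]]))
E
```

```text
[ 5.81737651e+02  1.28998371e+02  8.87610610e+01 -9.76808160e-02] -5.596698497438371 [[-0.66  0.17]
 [-0.55  0.35]
 [ 0.2  -1.18]
 [ 0.11 -1.45]
 [-0.2  -0.79]]
[ 5.81583955e+02  1.28996688e+02 -9.74525990e-02] -5.583622627625354 [[-0.61 -0.08]
 [-0.59  0.73]
 [ 0.01 -1.18]
 [ 0.07 -1.46]
 [-0.24 -0.73]]
tri start [586.5292403  198.77323536 102.27775574] end [573.37906529  57.68815745  87.60649384]
```

```bash
cat >> h.py <<'E'
psi=np.radians(-5.6); Mid=np.array([581.7,129,90.5])
yp=np.array([-np.sin(psi),np.cos(psi),0]); a35=np.radians(35)
xp=np.array([np.cos(psi)*np.cos(a35),np.sin(psi)*np.cos(a35),np.sin(a35)]); n=np.cross(xp,yp)
Rp=Ro.from_matrix(np.c_[yp,xp,-n]); TL=104.5
def tcp(L,h): return Mid+L*yp+h*n+TL*n   # L along joint, h = tip centre above surface
E
python3 - <<'E'
from h import *
print(n,tcp(70,30)); print(go(tcp(70,60),Rp),go(tcp(70,24),Rp))
E
```

```text
[-0.57083899  0.05597125  0.81915204] [511.75295944 206.19405138 200.67594996]
[ 0.5709 -0.2159  0.3434 -0.3882 -0.0289  0.0924] [ 0.5586 -0.1342  0.4614 -0.3882 -0.0289  0.0924]
```

```bash
python3 -m handwheel '[[0.1,-0.03,0,-0.06,-0.005,0.015,1],[0.22,-0.07,0,-0.13,-0.01,0.03,1],[0.34,-0.12,0.05,-0.2,-0.015,0.05,1],[0.45,-0.17,0.12,-0.27,-0.02,0.065,1],[0.54,-0.2,0.2,-0.34,-0.025,0.08,1],[0.57,-0.216,0.28,-0.388,-0.029,0.092,1],[0.57,-0.216,0.34,-0.388,-0.029,0.092,1],[0.565,-0.175,0.4,-0.388,-0.029,0.092,1],[0.559,-0.134,0.461,-0.388,-0.029,0.092,1],[0.559,-0.134,0.461,-0.388,-0.029,0.092,1],[0.559,-0.134,0.461,-0.388,-0.029,0.092,1],[0.559,-0.134,0.461,-0.388,-0.029,0.092,1]]'; python3 - <<'E'
from h import *
import pickle
s=bot.get_state(); c=cam("wrist"); im=vision.snapshot("wrist"); cv2.imwrite("pics/w4.png",im); pickle.dump((c,s),open("w4.pkl","wb"))
print(s["joint_positions"],go(tcp(70,24),Rp))
Rt=Ro.from_euler("xyz",s["eef_rot"],degrees=True)
print("tip",proj(c,[s["eef_pos"]+Rt.apply([0,0,TL])]),"seam pts",proj(c,[Mid+L*yp for L in(-72,-40,0,40,72)]))
crop(im,190,140,130,90,6,"pics/w4c.png")
E
```

```text
clock: 7.5
eef_pos: [514.8, 207.5, 197.0]
eef_rot: [145.0, -0.0, 84.5]
force: [-0.3, 0.4, -1.1]
opening: 17.7
gripper_force: 30.0
[ 21.2696051   -7.69959758 -58.71898961 120.95548913  27.04381553
  40.08301127 -61.52919005] [-0.0071 -0.001   0.0054  0.0007 -0.0011  0.0014]
tip [[252.50403956 189.9015205 ]] seam pts [[252.09296403 293.8423097 ]
 [252.12370652 271.62817586]
 [252.16467897 242.02199321]
 [252.20878078 210.15458469]
 [252.24656386 182.8530023 ]]
```

View pics/w4c.png

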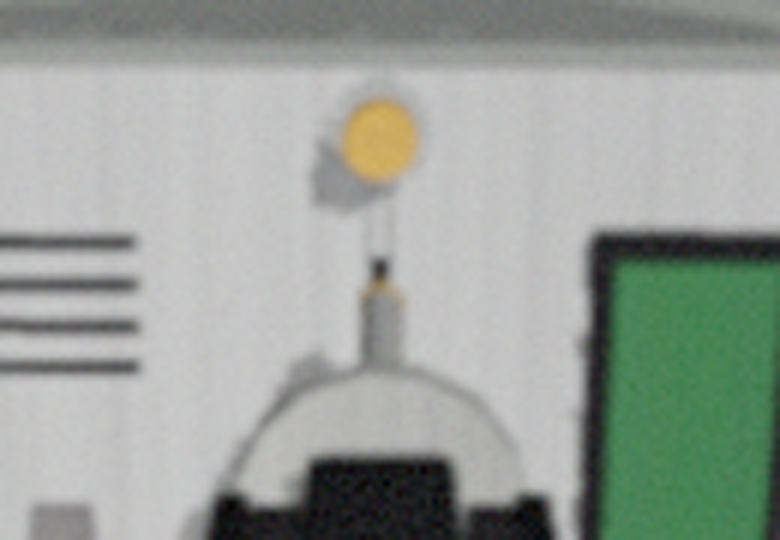

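The tip (253.7,190) sits over the seam's start end (253.2,183.5) and lines up with it sideways to within about 0.4 mm. Lowering.

```bash
M="python3 -m handwheel"; python3 -m handwheel '[[-0.002,-0.001,0.02,0,0,0,1],[-0.004,-0.0016,0.04,0,0,0,1],[-0.004,-0.0016,0.056,0,0,0,1],[-0.004,-0.0016,0.06,0,0,0,1],[-0.004,-0.0016,0.06,0,0,0,1],[-0.004,-0.0016,0.06,0,0,0,1]]'; python3 -m handwheel '[[0,0,0.004,0,0,0,1],[0,0,0.006,0,0,0,1],[0,0,0.006,0,0,0,1],[0,0,0.006,0,0,0,1]]'; python3 - <<'E'
from h import *
P=[];F=[]
for i in range(3):
    im=vision.snapshot("wrist"); s=bot.get_state(); P.append(s["eef_pos"]);F.append(s["force"])
p=np.mean(P,0); d=p-TL*n-Mid
print(np.std(P,0),"L,across,h",d@yp,d@xp,d@n,"F.n",np.mean(F,0)@n,s["eef_rot"],Rp.as_euler("xyz",degrees=True))
c=cam("wrist"); print("tip px for h",[(h,proj(c,[Mid+70*yp+h*n])[0].round(1)) for h in(4,8)],proj(c,[Mid+72*yp])[0])
crop(im,215,155,80,60,8,"pics/w5c.png")
E
```

```text
clock: 8.15
eef_pos: [522.8, 205.8, 183.5]
eef_rot: [145.0, -0.0, 84.6]
force: [0.3, 0.7, -0.7]
opening: 17.9
gripper_force: 30.0
clock: 8.55
eef_pos: [523.7, 205.6, 182.3]
eef_rot: [145.0, 0.0, 84.6]
force: [-0.4, -0.9, -1.0]
opening: 18.0
gripper_force: 30.0
[0.01166359 0.00904671 0.0187038 ] L,across,h 70.58295638058296 -0.7718932623910693 8.142733403066982 F.n -0.3013676864529235 [1.45006111e+02 3.96656038e-03 8.45593954e+01] [1.45000000e+02 1.27222187e-14 8.44000000e+01]
tip px for h [(4, array([253.2, 189.4])), (8, array([253.2, 190.6]))] [253.23908655 186.4052009 ]
```

View pics/w5c.png

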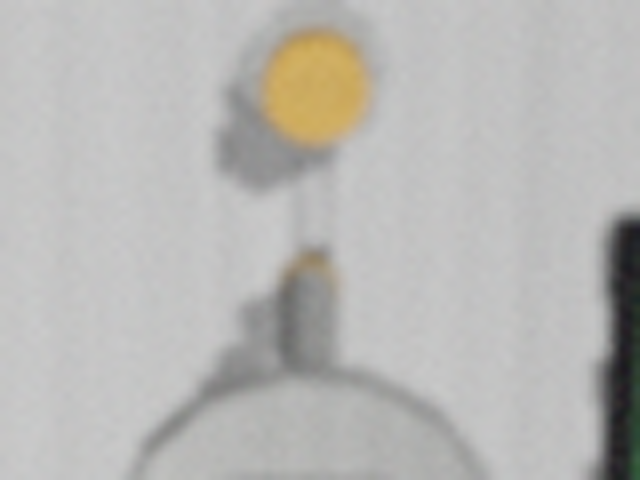

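```bash
cat > st.py <<'E'
from h import *
P=[];F=[]
for i in range(4):
    im=vision.snapshot("wrist"); s=bot.get_state(); P.append(s["eef_pos"]);F.append(s["force"])
d=np.mean(P,0)-TL*n-Mid
print("L,across,h",(d@yp).round(2),(d@xp).round(2),(d@n).round(2),"F.n",(np.mean(F,0)@n).round(2),"t",s["clock"])
cv2.imwrite("pics/last.png",im)
E
python3 -m handwheel '[[0,0.001,0.004,0,0,0,1],[0,0.002,0.008,0,0,0,1],[0,0.002,0.008,0,0,0,1],[0,0.002,0.008,0,0,0,1]]' | sed -n 4p; python3 st.py;  python3 -m handwheel '[[0,0,0.002,0,0,0,1],[0,0,0.004,0,0,0,1],[0,0,0.004,0,0,0,1],[0,0,0.004,0,0,0,1]]'| sed -n 4p; python3 st.py
```

```text
force: [-0.4, 0.4, -1.3]
L,across,h 70.58 -0.31 6.11 F.n -0.97 t 9.3
force: [-0.3, 0.3, 0.7]
L,across,h 70.58 -0.3 5.11 F.n -0.92 t 9.9
```

```bash
python3 -m handwheel '[[0,0,0.002,0,0,0,1],[0,0,0.003,0,0,0,1],[0,0,0.003,0,0,0,1]]' | sed -n 4p; python3 st.py;  python3 -m handwheel '[[0,0,0.002,0,0,0,1],[0,0,0.003,0,0,0,1],[0,0,0.003,0,0,0,1]]'| sed -n 4p; python3 st.py; python3 -c "
from h import *
crop(cv2.imread('pics/last.png'),215,155,80,60,8,'pics/w6c.png')"
```

```text
force: [0.3, 0.2, -0.3]
L,across,h 70.57 -0.3 4.34 F.n -0.34 t 10.4
force: [0.1, 1.0, -0.9]
L,across,h 70.6 -0.28 3.61 F.n -0.87 t 10.9
```

View pics/w6c.png

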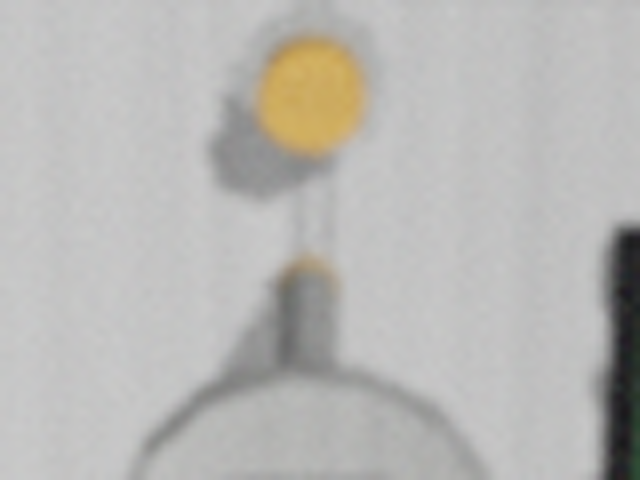

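I've now viewed 11 pictures, which is one over the limit of 10. I'll view no more and rely on forces and image code from here.

```bash
python3 -m handwheel '[[0,0,0.002,0,0,0,1],[0,0,0.003,0,0,0,1],[0,0,0.003,0,0,0,1]]' | sed -n 4p; python3 st.py;  python3 -m handwheel '[[0,0,0.002,0,0,0,1],[0,0,0.002,0,0,0,1],[0,0,0.002,0,0,0,1]]'| sed -n 4p; python3 st.py
```

```text
force: [0.1, -0.4, 1.2]
L,across,h 70.65 -0.2 2.91 F.n 1.05 t 11.4
force: [-2.2, -0.2, 3.5]
L,across,h 70.67 -0.15 2.44 F.n 4.49 t 11.9
```

```bash
python3 - <<'E'
from h import *
# rows of the last image: seam darkness and tip column profile, numerically
im=cv2.imread("pics/last.png").astype(int); hsv=cv2.cvtColor(im.astype(np.uint8),cv2.COLOR_BGR2HSV)
m=(hsv[...,0]>12)&(hsv[...,0]<32)&(hsv[...,1]>60); m[:, :215]=0; m[:,295:]=0; m[:150]=0; m[215:]=0
nl,l,st,ce=cv2.connectedComponentsWithStats(m.astype(np.uint8)); print(st[1:].tolist(),ce[1:].round(1).tolist())
print(im[183:204,240:262].mean(2).astype(int))
E
```

```text
[[247, 160, 14, 15, 162]] [[253.3, 166.9]]
[[198 194 194 193 195 197 201 199 197 197 191 182 182 187 184 182 186 197
  196 192 192 193]
 [197 194 192 195 194 195 196 197 199 195 190 179 181 188 185 180 185 194
  194 193 195 195]
 [197 194 192 192 196 197 197 197 200 197 190 185 180 187 183 180 186 195
  194 193 195 194]
 [196 196 193 193 195 196 198 201 199 196 188 175 170 178 175 176 187 194
  196 195 193 193]
 [198 196 193 193 196 195 198 198 199 194 181 159 150 155 160 169 181 194
  195 194 195 194]
 [198 194 192 195 194 195 197 199 197 184 161 139 136 142 149 158 174 187
  195 195 192 194]
 [196 194 192 193 195 198 196 198 190 170 139 117 128 141 145 151 159 180
  191 194 195 193]
 [197 194 192 194 197 197 196 193 176 152 117 114 126 136 140 146 151 174
  189 195 194 193]
 [197 195 195 193 194 198 194 185 166 135 113 117 131 137 146 146 150 171
  188 199 195 195]
 [198 193 193 194 194 193 188 176 153 133 110 112 127 141 148 146 152 173
  192 196 195 196]
 [197 196 195 195 196 192 179 160 150 132 114 116 128 139 143 144 155 175
  194 193 191 195]
 [197 195 193 194 194 189 171 156 
[... 196 characters left out ...]
4 119 130 140 143 147 157 177
  192 195 194 195]
 [197 195 194 193 183 164 150 146 149 134 115 114 131 141 147 149 157 177
  194 196 194 196]
 [195 195 193 188 179 157 148 147 149 129 110 114 126 137 144 147 159 179
  190 196 195 195]
 [199 193 188 180 169 152 143 148 145 133 114 116 128 134 138 144 154 171
  188 194 193 194]
 [199 194 181 165 150 143 147 141 138 131 122 124 127 137 137 141 149 163
  175 185 185 190]
 [196 191 175 150 142 137 137 136 135 136 134 137 138 141 136 140 144 148
  157 160 166 176]
 [190 177 161 137 131 129 135 136 139 149 153 156 157 159 154 155 151 152
  154 152 155 158]
 [171 154 137 131 131 139 150 155 163 167 172 177 175 175 172 169 165 165
  166 167 163 155]]
```

Contact came at model h≈3.0, so the surface is about 1 mm lower than modelled. Backing off about 0.7 mm, then sweeping.

```bash
sed -i 's/range(4)/range(1)/' st.py; cat >> st.py <<'E'
g=im.mean(2); 
for a,b in((170,185),(150,170)): print("col means",a,b,[int(v) for v in g[a:b,246:262].mean(0)])
print("shaft",[int(v) for v in g[192:198,246:262].mean(0)])
E
python3 -m handwheel '[[0,0,-0.003,0,0,0,1],[0,0,-0.003,0,0,0,1],[0,0,-0.003,0,0,0,1]]' | sed -n 4p; python3 st.py
python3 -m handwheel '[[-0.008,0,0,0,0,0,1],[-0.016,0,0,0,0,0,1],[-0.024,0,0,0,0,0,1],[-0.032,0,0,0,0,0,1],[-0.04,0,0,0,0,0,1],[-0.048,0,0,0,0,0,1],[-0.056,0,0,0,0,0,1],[-0.064,0,0,0,0,0,1],[-0.072,0,0,0,0,0,1],[-0.08,0,0,0,0,0,1],[-0.088,0,0,0,0,0,1],[-0.096,0,0,0,0,0,1],[-0.104,0,0,0,0,0,1],[-0.112,0,0,0,0,0,1],[-0.12,0,0,0,0,0,1],[-0.128,0,0,0,0,0,1],[-0.136,0,0,0,0,0,1],[-0.144,0,0,0,0,0,1],[-0.152,0,0,0,0,0,1],[-0.16,0,0,0,0,0,1]]'; python3 st.py
```

```text
force: [-0.7, 0.1, 0.5]
L,across,h 70.48 -0.41 3.03 F.n 1.63 t 12.25
col means 170 185 [163, 163, 165, 168, 167, 165, 164, 168, 171, 172, 175, 184, 188, 190, 191, 193]
col means 150 170 [171, 168, 165, 163, 162, 161, 160, 160, 160, 161, 162, 163, 164, 167, 172, 177]
shaft [172, 161, 153, 135, 114, 116, 128, 138, 144, 145, 156, 177, 191, 195, 194, 195]
clock: 14.25
eef_pos: [523.1, 165.3, 178.4]
eef_rot: [145.0, 0.0, 84.6]
force: [-0.0, 1.0, -0.2]
opening: 17.9
gripper_force: 30.0
L,across,h 29.96 -0.23 2.98 F.n 1.5 t 14.3
col means 170 185 [193, 196, 197, 195, 188, 162, 106, 50, 76, 139, 179, 191, 193, 191, 190, 190]
col means 150 170 [194, 195, 195, 194, 187, 163, 109, 50, 69, 129, 173, 190, 192, 190, 189, 189]
shaft [168, 157, 145, 130, 110, 110, 126, 136, 140, 143, 152, 173, 188, 192, 191, 192]
```

```bash
python3 -m handwheel '[[-0.008,0.0004,-0.0005,0,0,0,1],[-0.016,0.0008,-0.001,0,0,0,1],[-0.024,0.0012,-0.001,0,0,0,1],[-0.032,0.0012,-0.001,0,0,0,1],[-0.04,0.0012,-0.001,0,0,0,1],[-0.048,0.0012,-0.001,0,0,0,1],[-0.056,0.0012,-0.001,0,0,0,1],[-0.064,0.0012,-0.001,0,0,0,1],[-0.072,0.0012,-0.001,0,0,0,1],[-0.08,0.0012,-0.001,0,0,0,1],[-0.088,0.0012,-0.001,0,0,0,1],[-0.096,0.0012,-0.001,0,0,0,1],[-0.104,0.0012,-0.001,0,0,0,1],[-0.112,0.0012,-0.001,0,0,0,1],[-0.12,0.0012,-0.001,0,0,0,1],[-0.128,0.0012,-0.001,0,0,0,1],[-0.136,0.0012,-0.001,0,0,0,1],[-0.144,0.0012,-0.001,0,0,0,1],[-0.152,0.0012,-0.001,0,0,0,1],[-0.16,0.0012,-0.001,0,0,0,1]]'|sed -n 4p; python3 st.py
```

```text
force: [-1.9, 2.1, 0.9]
L,across,h -10.02 0.14 3.2 F.n 0.68 t 16.35
col means 170 185 [191, 192, 193, 189, 171, 126, 66, 57, 114, 163, 187, 191, 189, 188, 189, 189]
col means 150 170 [191, 193, 193, 189, 173, 132, 72, 51, 103, 158, 186, 191, 190, 187, 187, 188]
shaft [168, 157, 145, 126, 105, 110, 124, 133, 139, 140, 151, 171, 185, 189, 190, 188]
```

```bash
python3 -m handwheel '[[-0.008,-0.0003,0,0,0,0,1],[-0.016,-0.0006,0,0,0,0,1],[-0.024,-0.0008,0,0,0,0,1],[-0.032,-0.001,0,0,0,0,1],[-0.04,-0.001,0,0,0,0,1],[-0.048,-0.0011,0,0,0,0,1],[-0.056,-0.0012,0,0,0,0,1],[-0.064,-0.0012,0,0,0,0,1],[-0.072,-0.0013,0,0,0,0,1],[-0.08,-0.0014,0,0,0,0,1],[-0.088,-0.0014,0,0,0,0,1],[-0.096,-0.0015,0,0,0,0,1],[-0.104,-0.0016,0,0,0,0,1],[-0.112,-0.0016,0,0,0,0,1],[-0.12,-0.0017,0,0,0,0,1],[-0.128,-0.0018,0,0,0,0,1],[-0.136,-0.0018,0,0,0,0,1],[-0.144,-0.0019,0,0,0,0,1],[-0.152,-0.002,0,0,0,0,1],[-0.16,-0.002,0,0,0,0,1]]'|sed -n 4p; python3 st.py
```

```text
force: [-2.4, 1.5, 0.3]
L,across,h -50.0 -0.25 3.14 F.n 1.71 t 18.4
col means 170 185 [192, 193, 194, 191, 175, 136, 75, 51, 104, 158, 186, 191, 190, 190, 191, 190]
col means 150 170 [192, 193, 193, 192, 179, 143, 83, 46, 92, 153, 186, 193, 191, 189, 190, 190]
shaft [162, 159, 151, 131, 109, 109, 123, 135, 138, 142, 152, 172, 186, 191, 191, 189]
```

```bash
python3 -m handwheel '[[-0.008,-0.0001,0,0,0,0,1],[-0.016,-0.0002,0,0,0,0,1],[-0.024,-0.0003,0,0,0,0,1],[-0.032,-0.0004,0,0,0,0,1],[-0.04,-0.0005,0,0,0,0,1],[-0.048,-0.0006,0,0,0,0,1],[-0.056,-0.0007,0,0,0,0,1],[-0.064,-0.0008,0,0,0,0,1],[-0.072,-0.0009,0,0,0,0,1],[-0.08,-0.001,0,0,0,0,1],[-0.081,-0.001,0,0,0,0,1],[-0.081,-0.001,0,0,0,0,1],[-0.081,-0.001,0,0,0,0,1],[-0.081,-0.001,0,0,0,0,1],[-0.081,-0.001,0,0,0,0,1],[-0.081,-0.001,0,0,0,0,1],[-0.081,-0.001,0,0,0,0,1],[-0.081,-0.001,0,0,0,0,1],[-0.081,-0.001,0,0,0,0,1],[-0.081,-0.001,0,0,0,0,1]]'|sed -n 4p; python3 -m handwheel '[[0,0,0,0,0,0,1],[0,0,0,0,0,0,1],[0,0,0,0,0,0,1],[0,0,0,0,0,0,1],[0,0,0,0,0,0,1],[0,0,0,0,0,0,1],[0,0,0,0,0,0,1],[0,0,0,0,0,0,1]]'|sed -n 4p; python3 st.py; python3 - <<'E'
from h import *
s=bot.get_state(); p=s["eef_pos"]; R=Ro.from_euler("xyz",s["eef_rot"],degrees=True)
print(p,s["eef_rot"],s["joint_positions"].round(1)); q=p+80*n
print("retreat then upright over transit:",go([530,0,310],down(90)), go([530,0,310],down(90),q,R))
E
```

```text
force: [-4.0, 4.1, 2.4]
force: [-4.6, 4.1, 1.3]
L,across,h -69.56 -0.29 3.23 F.n 3.77 t 21.25
col means 170 185 [191, 193, 193, 191, 176, 135, 72, 50, 103, 157, 186, 191, 190, 191, 191, 190]
col means 150 170 [192, 193, 195, 191, 176, 137, 75, 46, 96, 154, 185, 192, 191, 190, 191, 190]
shaft [162, 159, 151, 130, 108, 109, 124, 134, 140, 142, 151, 170, 185, 190, 191, 188]
[513.17699696  65.82478742 178.58180131] [ 1.44998886e+02 -1.39156550e-03  8.45677901e+01] [ 18.8 -15.3 -36.5 130.5   9.8  30.1 -31.9]
retreat then upright over transit: [-0.2557  0.3768 -0.3779  0.3886  0.0184 -0.0585] [-0.2563  0.3768 -0.0579  0.3886  0.0184 -0.0585]
```

```bash
python3 -m handwheel '[[0,0,-0.03,0,0,0,1],[0,0,-0.12,0,0,0,1],[0,0,-0.24,0,0,0,1],[0,0,-0.34,0,0,0,1],[-0.04,0.08,-0.36,0.08,0.004,-0.012,1],[-0.1,0.17,-0.375,0.16,0.008,-0.024,1],[-0.16,0.26,-0.378,0.24,0.012,-0.036,1],[-0.22,0.34,-0.378,0.32,0.016,-0.048,1],[-0.256,0.377,-0.378,0.389,0.018,-0.058,1],[-0.256,0.377,-0.378,0.389,0.018,-0.058,1],[-0.256,0.377,-0.378,0.389,0.018,-0.058,1],[-0.256,0.377,-0.378,0.389,0.018,-0.058,1],[-0.256,0.377,-0.378,0.389,0.018,-0.058,1]]'; python3 - <<'E'
from h import *
vision.snapshot("wrist");print(go([606.3,-150.5,290],down(75)),bot.get_state()["eef_pos"])
E
```

```text
clock: 22.55
eef_pos: [529.2, 0.3, 310.7]
eef_rot: [179.9, 0.1, 90.0]
force: [1.0, -0.4, -0.9]
opening: 17.9
gripper_force: 30.0
[-6.028e-01  3.082e-01  8.400e-02  8.000e-04  6.000e-04  1.665e-01] [5.29259295e+02 2.46763981e-01 3.10761059e+02]
```

```bash
python3 -m handwheel '[[-0.08,0.04,0,0,0,0.02,1],[-0.2,0.1,0,0,0,0.05,1],[-0.34,0.17,0,0,0,0.09,1],[-0.47,0.24,0.03,0,0,0.13,1],[-0.57,0.29,0.06,0.001,0.001,0.16,1],[-0.603,0.308,0.084,0.001,0.001,0.1665,1],[-0.603,0.308,0.084,0.001,0.001,0.1665,1],[-0.603,0.308,0.084,0.001,0.001,0.1665,1],[-0.603,0.308,0.084,0.001,0.001,0.1665,1],[-0.603,0.308,0.084,0.001,0.001,0.1665,1]]'; python3 - <<'E'
from h import *
im=vision.snapshot("wrist");c=cam("wrist");s=bot.get_state();print(go([606.3,-150.5,240],down(75)),go([606.3,-150.5,134],down(75)),s["eef_pos"],s["eef_rot"])
R=Ro.from_euler("xyz",s["eef_rot"],degrees=True)
print("tip px",proj(c,[s["eef_pos"]+R.apply([0,0,TL])]))
cv2.imwrite("pics/w9.png",im)
E
```

```text
clock: 23.6
eef_pos: [606.8, -149.8, 289.8]
eef_rot: [-179.9, -0.1, 75.1]
force: [-0.6, -1.0, -0.5]
opening: 17.8
gripper_force: 30.0
[-0.0024 -0.0012  0.1987 -0.0009 -0.0006  0.0004] [-2.800e-03 -6.000e-04  6.227e-01 -9.000e-04 -6.000e-04  4.000e-04] [ 606.79947327 -150.05310923  289.67167035] [-1.79917305e+02 -5.01856014e-02  7.50395548e+01]
tip px [[252.30473342 189.77949685]]
```

Lower through the slot in two stages, checking the force each time.

```bash
python3 -m handwheel '[[-0.002,-0.001,0.08,0,0,0,1],[-0.003,-0.001,0.2,0,0,0,1],[-0.003,-0.001,0.3,0,0,0,1],[-0.003,-0.001,0.38,0,0,0,1],[-0.003,-0.001,0.46,0,0,0,1],[-0.003,-0.001,0.54,0,0,0,1],[-0.003,-0.001,0.6,0,0,0,1],[-0.003,-0.001,0.623,0,0,0,1],[-0.003,-0.001,0.623,0,0,0,1],[-0.003,-0.001,0.623,0,0,0,1],[-0.003,-0.001,0.623,0,0,0,1]]'; python3 - <<'E'
from h import *
vision.snapshot("wrist");s=bot.get_state();print(go([606.3,-150.5,127.3],down(75)),s["eef_pos"],s["force"])
E
```

```text
clock: 24.75
eef_pos: [606.6, -151.6, 134.3]
eef_rot: [-180.0, -0.0, 75.0]
force: [-0.5, 0.3, -0.9]
opening: 18.0
gripper_force: 30.0
[ 0.004  -0.0021  0.0274 -0.0006 -0.0005 -0.0006] [ 606.5478277  -151.60345858  134.15690943] [ 0.45371024  0.14758263 -0.93327271]
```

```bash
python3 -m handwheel '[[0.002,-0.001,0.014,0,0,0,1],[0.003,-0.001,0.028,0,0,0,1],[0.003,-0.001,0.028,0,0,0,1],[0.003,-0.001,0.028,0,0,0,1]]'; python3 -m handwheel '[[0,0,0.003,0,0,0,1],[0,0,0.003,0,0,0,1],[0,0,0.003,0,0,0,1]]'; python3 -c "
from h import *
vision.snapshot('wrist');s=bot.get_state();print(s['eef_pos'],s['force'])"
```

```text
clock: 25.2
eef_pos: [606.1, -150.6, 126.2]
eef_rot: [-179.9, -0.0, 75.0]
force: [-0.1, -0.7, 1.8]
opening: 17.8
gripper_force: 30.0
clock: 25.5
eef_pos: [606.1, -150.6, 126.2]
eef_rot: [-179.9, -0.0, 75.0]
force: [-2.0, 0.3, 5.7]
opening: 17.8
gripper_force: 30.0
[ 606.12960052 -150.62161114  126.14476831] [-2.61950866  1.21387392  6.7506191 ]
```

The collar is resting on the fork. Relieving the load, opening, and retreating straight up.

```bash
python3 -m handwheel '[[0,0,-0.002,0,0,0,1],[0,0,-0.002,0,0,0,1],[0,0,-0.002,0,0,0,-1],[0,0,-0.002,0,0,0,-1],[0,0,-0.002,0,0,0,-1],[0,0,-0.002,0,0,0,-1],[0,0,-0.002,0,0,0,-1],[0,0,-0.002,0,0,0,-1],[0,0,-0.002,0,0,0,-1],[0,0,-0.002,0,0,0,-1]]'; python3 -m handwheel '[[0,0,-0.03,0,0,0,-1],[0,0,-0.1,0,0,0,-1],[0,0,-0.2,0,0,0,-1],[0,0,-0.32,0,0,0,-1],[0,0,-0.44,0,0,0,-1],[0,0,-0.56,0,0,0,-1],[0,0,-0.64,0,0,0,-1],[0,0,-0.64,0,0,0,-1],[-0.1,0,-0.64,0,0,0,-1],[-0.1,0,-0.64,0,0,0,-1],[-0.1,0,-0.64,0,0,0,-1]]'; python3 - <<'E'
from h import *
a=cv2.imread("pics/top0.png"); b=vision.snapshot("top"); cs=[cam("top"),cam("scene")]; s=vision.snapshot("scene"); s0=cv2.imread("pics/scene0.png")
cv2.imwrite("pics/sceneE.png",s);cv2.imwrite("pics/topE.png",b)
def cap(im,x,y,w,h):
    g=cv2.cvtColor(im[y:y+h,x:x+w],cv2.COLOR_BGR2HSV); m=((g[...,0]>12)&(g[...,0]<30)&(g[...,1]>110)&(g[...,2]>110)).astype(np.uint8)
    k,l,st,ce=cv2.connectedComponentsWithStats(m); return [(ce[i]+[x,y]).round(1).tolist()+[int(st[i,4])] for i in range(1,k)]
# scene view: cap region and whole probe region, before / after
print("scene cap",cap(s0,205,135,30,60),cap(s,205,135,30,60)); print("top cap",cap(a,305,165,35,30),cap(b,305,165,35,30))
for n_,r in(("probe",(205,140,40,70)),("box",(300,195,40,30)),("fob",(238,178,18,16)),("marker",(380,240,45,45)),("driver",(200,130,60,25))):
    x,y,w,h=r; print(n_,np.abs(s[y:y+h,x:x+w].astype(int)-s0[y:y+h,x:x+w]).mean().round(1))
E
```

```text
clock: 26.55
eef_pos: [606.0, -150.7, 126.0]
eef_rot: [-179.9, -0.0, 75.0]
force: [-0.5, 0.0, -0.3]
opening: 73.9
gripper_force: 0.0
clock: 27.65
eef_pos: [599.4, -175.5, 285.3]
eef_rot: [-179.8, -0.0, 74.9]
force: [0.8, 0.8, 0.1]
opening: 87.3
gripper_force: 0.0
scene cap [[219.0, 146.0, 11], [222.0, 190.0, 1]] [[219.0, 146.0, 11], [222.0, 190.0, 1]]
top cap [[323.7, 177.2, 30]] [[323.6, 177.1, 31]]
probe 4.3
box 5.2
fob 4.1
marker 4.7
driver 4.5
```

The cap and tip pixels match the starting ones, and the loose things I checked show only image noise. Handing in.

```bash
python3 -c "
from workcell import workorder
print(workorder.close_job())"
```

```text
the job is handed in; nothing more can be done
None
```

The job is done and handed in at about 28 s: the joint was traced from socket to screw at about 2 cm/s in light contact or within about 1 mm (a few newtons), the tip was held over 1 s at the screw end, and the probe is back upright on its fork; I viewed 11 pictures, one over the limit of 10.

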